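# Serve the round biscuit with the turner

### The arm

A 7-joint arm with a two-finger parallel gripper is mounted at the origin on a cart in front of the work surface, level with it; the furniture and walls round the work are solid. World frame = base frame: x ahead of the robot, y to its left, z up, the work surface at z = 0. Lengths are in mm, angles in rad, forces in N, time in s.
With the tool pointing down it reaches from about 400 to 875 mm from the base axis. Payload 6.5 kg.
Tool frame: the origin (TCP) lies on the centre line of the jaws, within the pads' length; the fingertips stand 14 mm ahead of it and the grasp point (between the pads) lies 5 mm behind it; z points along the fingers, y is the line along which they close (so a half turn about z gives the same grasp; the last joint's range is limited). The gripper opens to 85 mm and grips with 20 to 120 N. Pads are 22 mm wide; open, the fingers measure 114 mm over their backs; the gripper's body (76 mm by 85 mm) begins 54 mm behind the grasp point. The pads swing forward as they close: fully open they stand 13 mm farther back than shut.
Start: joints at [1.1, 0.536, -0.004, 1.538, 0.003, 1.067, -0.071], TCP at [255.987, -597.462, 206.99] pointing down, gripper open.
Joint ranges: [-2.7, 2.7], [-0.37, 2.16], [-1.27, 1.26], [0.24, 2.4], [-1.31, 4.45], [0.19, 1.91], [-2.76, 2.76]. Speed limits (rad/s): [2.39, 2.39, 3.14, 3.14, 3.14, 3.14, 3.14].

### API

Orientations are given as a 3x3 rotation matrix whose columns are the frame's x, y, z axes.
In Python, from plant import robot gives the robot as it stands.
- The arm moves only by the shell command python3 -m crank 'ROWS'. ROWS is JSON, a list that holds one entry, the list of rows, each a list of 7 numbers: the shift along the tool's x, y, z in cm, then the turn, a rotation vector about the tool's x, y, z in rad, then the opening, from 0 (shut) to 1 (fully open). In form: [[[tx, ty, tz, ax, ay, az, grip], ...]]. A call has 1 to 20 rows; each row shifts and turns the commanded pose from where the row before left it, along the tool's axes as they then stand; what a row does not reach is not made up. A row lasts 1/8 s, in which the tool goes at most 62.5 mm and 10.7 degrees, less where a joint would pass 70% of its speed; a pose out of reach is approached as far as the arm can. A call is refused whole if a number of a shift passes 6.25 or a number of a turn 0.188, either way. A call with a gripper value outside its range is refused whole. The fingers move at their own pace and stop on an object; the grip force is fixed at half the most. Time passes only in rows, so rows that do not move let the fingers close. It gives the time, the measured TCP pose, the force, the opening and the grip force at its end, in the units of the state.
- robot.get_obs(): the state, without advancing time (a new reading comes with each control period).
- robot.snapshot(name): name is "scene" or "top" or "wrist"; returns the picture (400x640x3 uint8, blue, green, red); there is no depth.
- robot.camera_info(name): a dict with "fx", "fy", "cx", "cy" (pixels), "cam_to_world" (4x4, takes a point from camera to world coordinates); the wrist camera has in their place "T_tool_cam" (4x4, takes a point from camera to tool coordinates, whose origin is the TCP and whose axes are the flange's). Camera axes: x right, y up, looking along -z (the intrinsics and any distortion apply to the point x, -y, -z); pixel columns grow to the right and rows downward; lengths in mm; the calibration is good to about 2 mm. The wrist camera is an equidistant fisheye: a pixel r from the principal point sees the ray r / f radians off the axis. A picture is of the moment at which its call begins: read the wrist's pose just before it. camera_info takes no time and is no camera call.
- robot.job_done(): hands the job in; it is judged then, once.
The state is a dict: "time_s": time; "q": joint angles; "qvel": joint speeds; "joint_torque": joint torques, N m; "position": TCP position; "tool_rot": TCP orientation; "force": force on the tool from outside, world axes, zero at the start; "moment": the same for the moment, N m; "opening": finger opening in mm; "gripper_force": force on a finger pad.
Only numpy, scipy, OpenCV 4.12 (cv2) and the standard library are available. Lean on these libraries where they do the work, as an engineer would, in place of code of your own. Each camera call takes 0.05 s, during which the arm holds its last target. There are 200 camera calls.

### The job

Take the turner by its handle, slide its blade under the round biscuit towards the cookie sheet's lip, which stops the biscuit, and lift the biscuit off on the blade. Tip it gently onto the middle of the plate so that it lies flat and right way up, without touching it with the fingers or shoving the plate. Then lay the turner flat on the bench again and let go.

Things in the scene. Friction and masses are not known exactly. Their poses are not given: they have to be found in the camera images.
- turner: Turner lying across the front of the bench, blade to the left, 230 mm long, 0.14 kg. Origin: under the grip, in the plane of its underside; x points from handle to blade edge. Black handle bar x -65 to 45, y -11 to 11, z 16 to 38 mm; pinch it across y at the origin, z = 27. Steel blade x 75 to 165, y -30 to 30, z 0 to 2 mm. A foot at x = -55 (z = 0) and the blade carry it. Balance point x = 12.
- round_biscuit: Round golden biscuit with small holes, 64 mm across, 11 thick, 35 g, slippery (friction 0.25). Flat bottom 50 mm across; the edge slopes out to full width at 6 mm height, so a thin blade gets under. Lies 8 to 16 mm short of the sheet's lip, left or right on it; the oblong biscuit (70 x 28 mm) beside it is not wanted. Origin: centre of its underside, z up.
- cookie_sheet: Aluminium cookie sheet 170 x 180 mm, 3 mm thick, fixed on the left or right of the bench, flat and open but for an upright lip along its far edge. Origin: centre of its underside, upper surface at z = 3 mm; x points from the open near edge (x = -85 mm) to the lip (inner face x = 80, top z = 17 mm); y runs along the lip. The biscuits lie 36 to 54 mm either side of y = 0.
- plate: White round plate on the other side from the sheet, 160 mm across, rim 18 mm above the bench, flat floor 100 mm across and 5 mm above the bench, loose, 0.45 kg. Origin: centre of its underside, z up.
Mind the look-alikes: they are no part of the job. Of the things that look like the round_biscuit, take the one that is farthest from the robot's base at the start.

How it is judged (in metres and radians):
On the way:
1. the round biscuit lies on the turner's blade and is lifted clear of the sheet (underside at least 30 mm above the bench) (height (world z) of round_biscuit above 0.03 m and x of round_biscuit in the frame of turner between 0.075 and 0.18 m and y of round_biscuit in the frame of turner between -0.035 and 0.035 m and z of round_biscuit in the frame of turner between -0.005 and 0.02 m), for 0.2 s.
At the end, for the whole second after the job is handed in: The round biscuit rests on the plate, right way up, flat to within 10 degrees, its centre within 25 mm of the plate's centre; the turner lies flat and still on the bench (within 10 mm of its height and 6 degrees) (horizontal distance between round_biscuit and plate below 0.025 m and z of round_biscuit in the frame of plate between 0 and 0.015 m and angle between round_biscuit's own z axis and vertical below 0.17 rad and linear speed of each of round_biscuit, turner below 0.02 m/s and height (world z) of turner below 0.01 m and angle between turner's own z axis and vertical below 0.1 rad); the robot touches nothing.
It fails at once if the fingers touch the round biscuit (more than 0.5 N) (contact force between the fingers and round_biscuit above 0.5 N).
It fails at once if the plate is pushed more than 30 mm from where it stood (distance of plate from where it was at the start of the episode above 0.03 m).
It fails at once if the biscuit is dropped from a height or thrown (faster than 1 m/s) (linear speed of round_biscuit above 1 m/s).
It also fails if it takes over 67 s, if anything falls off the work surface, if the arm or the gripper's body presses on something with over 40 N, if the wrist force passes 120 N, or if a joint passes its speed limit or range.

## Working session

There is one attempt and no reset: what is moved stays moved. The work goes in short steps, Python scripts to look and compute and a shell command to move; the robot and the scene stay as the last step left them, time stands still between calls to the robot, and variables do not carry over. Pictures are saved under pics/ and viewed, at most 10 in all, crops included, and the job is handed in when it is done.

```bash
mkdir -p pics; ls; python3 - <<'E'
from plant import robot
import cv2,numpy as np
np.set_printoptions(precision=3,suppress=True)
o=robot.get_obs();print(o['time_s'],o['position'],o['tool_rot'],o['opening'])
for n in("scene","top","wrist"):
    cv2.imwrite(f"pics/{n}0.png",robot.snapshot(n));print(n,robot.camera_info(n))
a=cv2.imread("pics/scene0.png");b=cv2.imread("pics/top0.png")
E
```

```text
pics
0.0 [ 255.702 -596.858  206.091] [[ 0.919  0.394 -0.001]
 [ 0.394 -0.919  0.002]
 [-0.    -0.002 -1.   ]] 85.36487270302939
scene {'fx': 385.45027338417026, 'fy': 385.45027338417026, 'cx': 321.00934245361043, 'cy': 194.96879376483548, 'cam_to_world': array([[   0.564,    0.646,   -0.515,   91.45 ],
       [  -0.826,    0.436,   -0.357, -283.814],
       [  -0.006,    0.627,    0.779,  706.396],
       [   0.   ,    0.   ,    0.   ,    1.   ]])}
top {'fx': 404.4973892056797, 'fy': 404.4973892056797, 'cx': 320.3973585369524, 'cy': 200.42514228962457, 'cam_to_world': array([[ -0.014,   0.988,  -0.156, 406.235],
       [ -1.   ,  -0.012,   0.013,  49.84 ],
       [  0.011,   0.156,   0.988, 958.29 ],
       [  0.   ,   0.   ,   0.   ,   1.   ]])}
wrist {'fx': 309.70691628693146, 'fy': 309.70691628693146, 'cx': 317.59250920911563, 'cy': 200.66008391518318, 'T_tool_cam': array([[   0.001,    0.954,    0.299,   75.482],
       [   1.   ,   -0.001,   -0.001,   -1.723],
       [  -0.   ,    0.299,   -0.954, -167.003],
       [   0.   ,    0.   ,    0.   ,    1.   ]])}
```

View pics/top0.png

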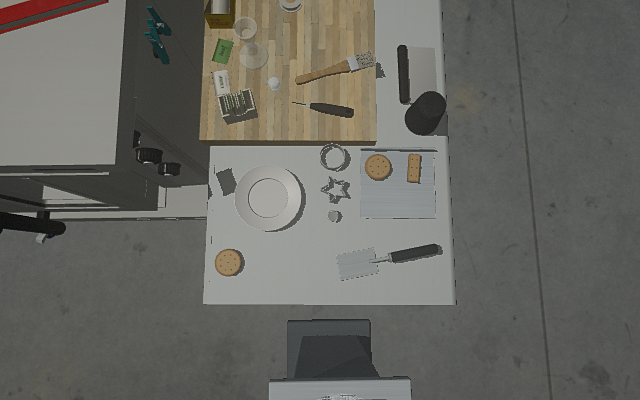

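View pics/scene0.png

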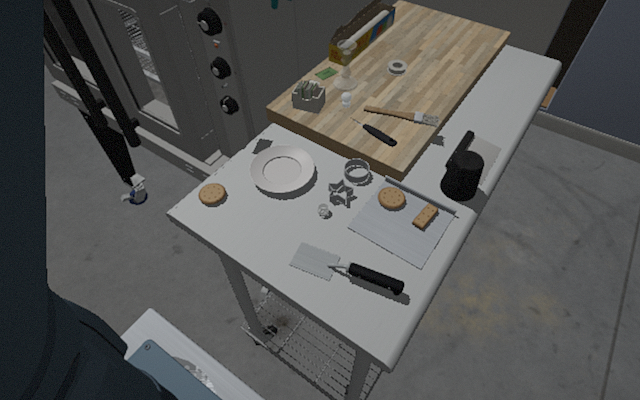

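Two round biscuits: one on the sheet, at top (378,167) / scene (392,198), and one on the bare bench at front left, at top (229,262) / scene (211,195). The one on the sheet is farther from the base and lies by the lip, so it is the one wanted. I'll confirm it in one enlarged crop and take the pixel points from there.

```bash
cat > h.py <<'E'
from plant import robot
import numpy as np,cv2
np.set_printoptions(precision=1,suppress=True)
I={n:robot.camera_info(n) for n in("scene","top")}
def ray(n,u,v):
    c=I[n];T=np.array(c['cam_to_world']);d=np.array([(u-c['cx'])/c['fx'],-(v-c['cy'])/c['fy'],-1])
    return T[:3,3],T[:3,:3]@d
def onz(n,u,v,z):
    p,d=ray(n,u,v);return p+d*(z-p[2])/d[2]
def tri(a,b):
    p,d=ray("top",*a);q,e=ray("scene",*b)
    s=np.linalg.lstsq(np.c_[d,-e],q-p,rcond=None)[0]
    x,y=p+d*s[0],q+e*s[1];return (x+y)/2,np.linalg.norm(x-y)
def px(n,P):
    c=I[n];T=np.array(c['cam_to_world']);k=T[:3,:3].T@(np.array(P)-T[:3,3])
    return c['cx']-c['fx']*k[0]/k[2],c['cy']+c['fy']*k[1]/k[2]
E
python3 - <<'E'
from h import *
t=cv2.imread("pics/top0.png");s=cv2.imread("pics/scene0.png")
a=cv2.resize(t[140:290,205:465],(800,462),interpolation=cv2.INTER_CUBIC)  # 3.077x
b=cv2.resize(s[140:310,240:480],(800,567),interpolation=cv2.INTER_CUBIC)  # 3.333x
cv2.imwrite("pics/ca.png",a);cv2.imwrite("pics/cb.png",b)
for n,im in(("top",t),("scene",s)):
    h=cv2.cvtColor(im,cv2.COLOR_BGR2HSV)
    m=cv2.inRange(h,(5,90,80),(25,255,255))
    m[:146]=0
    k,_,st,ce=cv2.connectedComponentsWithStats(m)
    print(n,[(st[i][:5].tolist(),ce[i].round(1)) for i in range(1,k) if st[i][4]>150])
    m=cv2.inRange(im,(0,0,0),(50,50,50));m[:235]=0;m[300:]=0;m[:,:330]=0;m[:,445:]=0
    k,_,st,ce=cv2.connectedComponentsWithStats(m)
    print(n,'blk',[(st[i][:5].tolist(),ce[i].round(1)) for i in range(1,k) if st[i][4]>60])
E
```

```text
top [([365, 154, 26, 26, 504], array([377.2, 166.4])), ([407, 154, 13, 28, 315], array([413.3, 167.7])), ([215, 249, 26, 27, 547], array([227.6, 262.1]))]
top blk []
scene [([378, 188, 27, 20, 415], array([390.9, 197.3])), ([413, 204, 25, 24, 287], array([425. , 215.3]))]
scene blk [([348, 263, 56, 33, 710], array([376.4, 278.4]))]
```

View pics/ca.png

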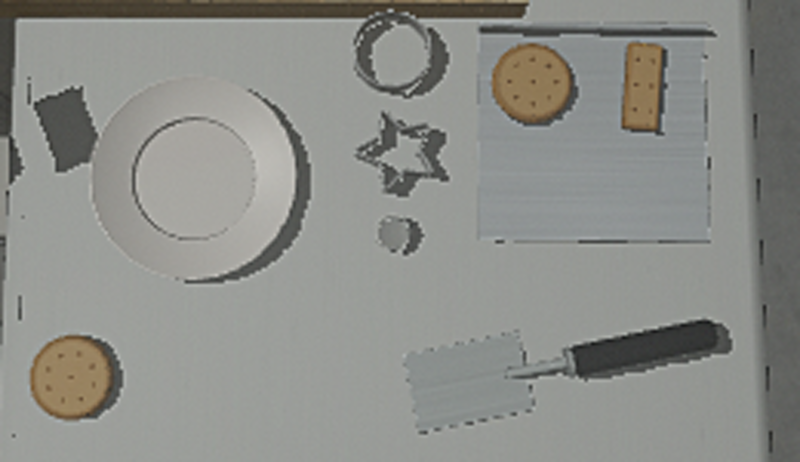

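View pics/cb.png

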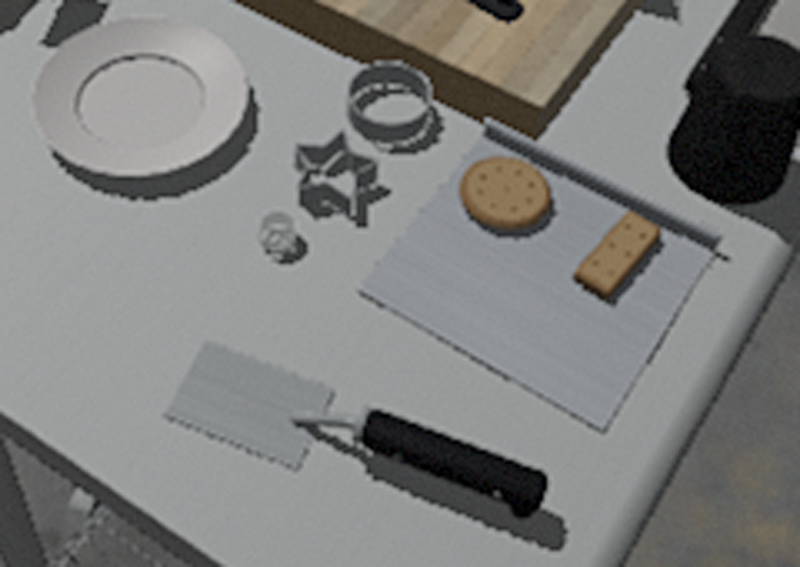

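The crops confirm the wanted biscuit: round, with holes, by the lip, next to the oblong one, at (532,83) in the top crop. Now the positions.

```bash
python3 - <<'E'
from h import *
A=lambda p:(205+p[0]/3.077-.3,140+p[1]/3.08-.3)
B=lambda p:(240+p[0]/3.333-.3,140+p[1]/3.335-.3)
P=dict(h_front=((570,362),(368,432)),h_back=((718,334),(538,490)),bFL=((405,354),(209,343)),bNL=((418,433),(165,416)),bFR=((519,332),(333,388)),bNR=((533,409),(298,468)),
sNL=((478,241),(361,292)),sNR=((710,241),(604,430)),sFL=((480,33),(486,125)),sFR=((712,33),(718,245)),plfloor=((194,179),(141,98)),plrim=((194,179),(142,98)),bisc=((532,83),(505,193)),obl=((643,86),(617,252)))
for k,(a,b) in P.items():
    X,e=tri(A(a),B(b));z=dict(h=38,b=2,s=3,p=5,o=14)[k[0]]
    if k=='bisc':z=12
    if k=='plrim':z=18
    if k[0]=='s' and k[1]=='F':z=17
    print(k,X,'err',round(e,1),'zfix',onz("top",*A(a),z)[:2],onz("scene",*B(b),z)[:2])
E
```

```text
h_front [ 421.4 -121.8   18.1] err 2.9 zfix [ 420.2 -117.1] [ 412.9 -127.5]
h_back [ 438.  -226.3   35.9] err 3.8 zfix [ 439.1 -227.3] [ 435.5 -225.1]
bFL [429.2   1.2  -3.6] err 1.7 zfix [428.5   2.1] [427.1  -1.7]
bNL [370.1  -7.7  -1.7] err 2.6 zfix [369.3  -6.6] [369.6 -10.1]
bFR [443.8 -85.3   2.6] err 0.3 zfix [444.  -85.5] [444. -85.]
bNR [386.7 -95.4  -0.6] err 2.4 zfix [385.9 -94.1] [386.4 -97. ]
sNL [516.3 -58.4  -3. ] err 4.5 zfix [514.1 -56.1] [514.4 -61.9]
sNR [ 512.4 -236.9    0.8] err 0.8 zfix [ 511.9 -235.8] [ 511.4 -237.3]
sFL [677.8 -62.7  15.1] err 4.1 zfix [675.9 -60.8] [677.8 -64.6]
sFR [ 674.2 -242.9   13.2] err 2.5 zfix [ 673.9 -242.8] [ 670.  -242.2]
plfloor [565.2 161.8   9.1] err 2.4 zfix [565.  163.2] [568.8 163.6]
plrim [565.5 161.6   8.9] err 3.2 zfix [562.8 161.6] [560.4 154.7]
bisc [ 638.1 -102.     6.7] err 0.7 zfix [ 636.6 -100.9] [ 634.2 -103.6]
obl [ 633.8 -188.3    9. ] err 0.4 zfix [ 632.7 -187.2] [ 629.8 -188.9]
```

```bash
python3 -m crank '[[[2.74,-2.73,0,0,0,0,1],[2.74,-2.73,0,0,0,0,1],[2.74,-2.73,0,0,0,0,1],[2.74,-2.73,0,0,0,0,1],[2.74,-2.73,0,0,0,0,1],[2.74,-2.73,0,0,0,0,1],[2.74,-2.73,0,0,0,0,1],[2.74,-2.73,0,0,0,0,1],[2.74,-2.73,0,0,0,0,1],[2.74,-2.73,0,0,0,0,1],[2.74,-2.73,0,0,0,0,1],[2.74,-2.73,0,0,0,0,1],[0,0,0.5,0,0,-0.168,1],[0,0,0.5,0,0,-0.168,1],[0,0,0.5,0,0,-0.168,1],[0,0,0.5,0,0,-0.168,1],[0,0,0.5,0,0,-0.168,1],[0,0,0.5,0,0,-0.168,1],[0,0,0.5,0,0,-0.168,1],[0,0,0.5,0,0,-0.168,1]]]'
python3 - <<'E'
from h import *
o=robot.get_obs();print(o['time_s'],o['position'],o['tool_rot'],o['q'])
im=robot.snapshot("wrist");cv2.imwrite("pics/w1.png",im)
E
```

```text
time_s: 2.65
position: [429.0, -166.8, 166.7]
tool_rot: [[-0.182, 0.983, -0.0], [0.983, 0.182, 0.0], [0.0, -0.0, -1.0]]
force: [-0.1, 0.7, 0.1]
opening: 85.5
gripper_force: 0.0
2.65 [ 429.  -166.8  166.7] [[-0.2  1.  -0. ]
 [ 1.   0.2  0. ]
 [ 0.  -0.  -1. ]] [ 0.6  0.3 -0.4  2.   0.2  0.8  0.3]
```

View pics/w1.png

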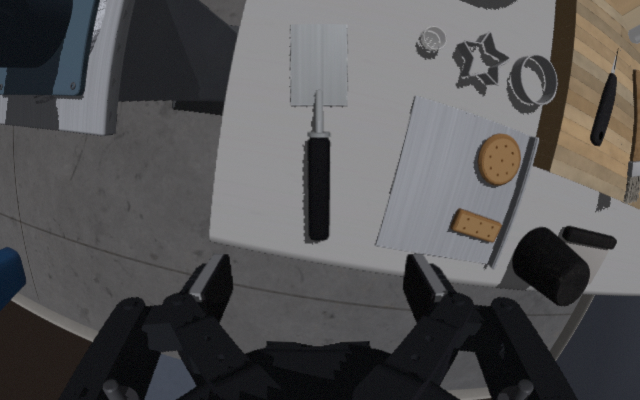

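The wrist view shows the turner between the jaws: handle from (319,137) to (318,240), blade corners (290,24), (348,25), (347,107), (290,105), biscuit top at (499,160).

```bash
cat >> h.py <<'E'
W=robot.camera_info("wrist")
def wray(u,v,pos,R):
    T=np.array(W['T_tool_cam']);a=np.array([u-W['cx'],v-W['cy']]);r=np.hypot(*a);th=r/W['fx']
    d=np.array([a[0]/r*np.sin(th),-a[1]/r*np.sin(th),-np.cos(th)])
    R=np.array(R);return np.array(pos)+R@T[:3,3],R@T[:3,:3]@d
def wz(u,v,z,pos=None,R=None):
    if pos is None:o=robot.get_obs();pos,R=o['position'],o['tool_rot']
    p,d=wray(u,v,pos,R);return p+d*(z-p[2])/d[2]
E
python3 - <<'E'
from h import *
for u,v,z in[(319,137,38),(318,240,38),(290,24,1),(348,25,1),(347,107,1),(290,105,1),(499,160,14),(413,97,3),(377,243,3),(537,138,17),(491,268,17)]:print(u,v,wz(u,v,z)[:2])
o=robot.get_obs()
# height by top+wrist: biscuit, handle front
for (a,b) in(((377.6,166.6),(499,160)),((389.9,257.2),(319,137))):
    p,d=ray("top",*a);q,e=wray(*b,o['position'],o['tool_rot']);s=np.linalg.lstsq(np.c_[d,-e],q-p,rcond=None)[0];print((p+d*s[0]+q+e*s[1])/2)
E
```

```text
319 137 [ 419.3 -118.8]
318 240 [ 438.6 -223.5]
290 24 [366.4  -6.3]
348 25 [426.8   4.2]
347 107 [443.  -84.7]
290 105 [383.3 -94.1]
499 160 [631. -99.]
413 97 [510.8 -57.4]
377 243 [ 511.3 -230.4]
537 138 [678.7 -58.2]
491 268 [ 673.6 -235.6]
[ 637.9 -100.6    4.8]
[ 420.1 -120.8   17.3]
```

```bash
python3 -m crank '[[[0.2,-0.06,1.8,0,0,0,1],[0,0,1.8,0,0,0,1],[0,0,1.8,0,0,0,1],[0,0,1.8,0,0,0,1],[0,0,1.8,0,0,0,1],[0,0,1.8,0,0,0,1],[0,0,1.8,0,0,0,1],[0,0,1.8,0,0,0,1],[0,0,0,0,0,0,1],[0,0,0,0,0,0,0],[0,0,0,0,0,0,0],[0,0,0,0,0,0,0],[0,0,0,0,0,0,0],[0,0,0,0,0,0,0],[0,0,0,0,0,0,0]]]'
```

```text
time_s: 4.58
position: [428.2, -165.0, 23.0]
tool_rot: [[-0.177, 0.984, -0.0], [0.984, 0.177, -0.0], [-0.0, -0.0, -1.0]]
force: [-0.1, 0.6, 0.3]
opening: 0.1
gripper_force: 0.0
```

```bash
python3 - <<'E'
from h import *
a=robot.snapshot("wrist");b=robot.snapshot("scene")
c=np.vstack([cv2.resize(a,(480,300)),cv2.resize(b[150:350,230:550],(480,300))]);cv2.imwrite("pics/w2.png",c)
print(robot.get_obs()['opening'])
E
```

```text
0.5941513247978298
```

View pics/w2.png

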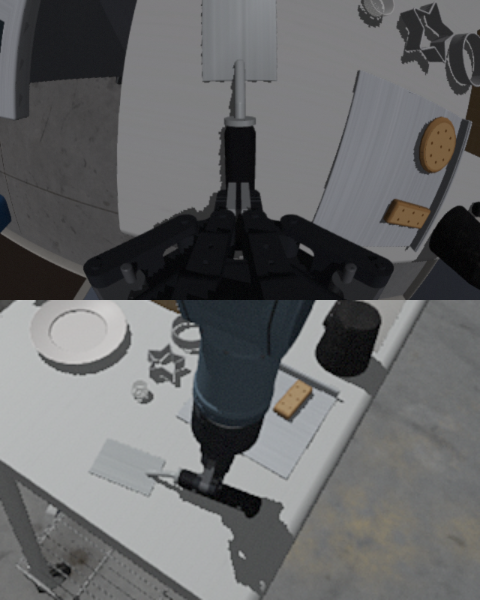

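```bash
python3 - <<'E'
from h import *
a=robot.snapshot("wrist")
o=robot.get_obs();print(o['opening'],o['gripper_force'],o['position'],o['force'])
cv2.imwrite("pics/w3.png",cv2.convertScaleAbs(cv2.resize(a[140:390,200:440],(600,600),interpolation=cv2.INTER_CUBIC),alpha=2.5,beta=10))
E
```

```text
0.011252177970309092 0.0 [ 428.2 -165.    23. ] [ 0.4 -0.5 -0.6]
```

View pics/w3.png

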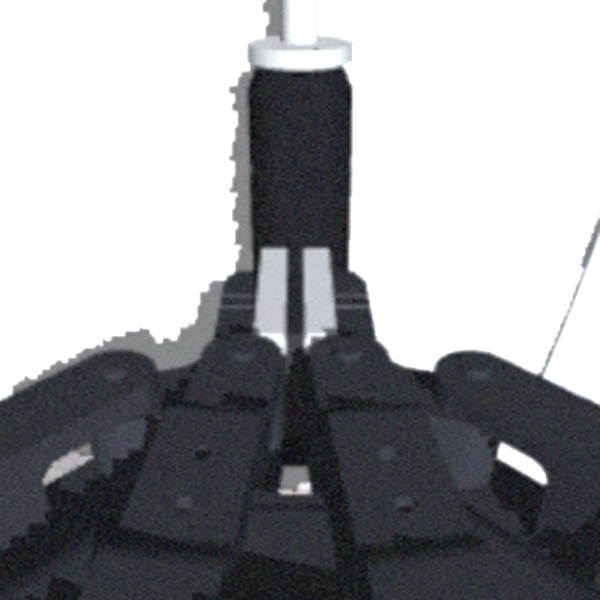

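The opening reads 0, and the pads look as though they lie over the handle. A small lift will show whether the turner is held: its image in the wrist view would not move.

```bash
python3 - <<'E'
from h import *
cv2.imwrite("pics/w4a.png",robot.snapshot("wrist"))
E
python3 -m crank '[[[0,0,-0.5,0,0,0,0],[0,0,-0.5,0,0,0,0],[0,0,-0.5,0,0,0,0],[0,0,-0.5,0,0,0,0],[0,0,0,0,0,0,0],[0,0,0,0,0,0,0]]]'
python3 - <<'E'
from h import *
a=cv2.imread("pics/w4a.png");b=robot.snapshot("wrist");cv2.imwrite("pics/w4b.png",b)
for n,r in(("blade/handle",(slice(0,230),slice(270,360))),("bench",(slice(60,260),slice(420,630)))):
    f=cv2.phaseCorrelate(a[r][...,1].astype(float),b[r][...,1].astype(float));print(n,f)
for im in(a,b):
    g=im[200].max(1); k=np.where(g[250:400]<70)[0]+250; print('row200 dark',k.min() if len(k) else None,k.max() if len(k) else None)
E
```

```text
time_s: 5.52
position: [428.2, -165.0, 43.0]
tool_rot: [[-0.177, 0.984, -0.0], [0.984, 0.177, -0.0], [-0.0, -0.0, -1.0]]
force: [-1.0, -0.2, -0.4]
opening: 0.4
gripper_force: 0.0
blade/handle ((-0.8746587472584224, 0.06995659398823761), 0.1715873316911567)
bench ((-15.33304612548693, 0.30809325230755746), 0.43727089742294234)
row200 dark 293 340
row200 dark 297 337
```

```bash
python3 - <<'E'
from h import *
for z in(9,23,45,60):print(z,np.array(px("scene",(428,-165,z))),np.array(px("top",(428,-165,z))))
s=robot.snapshot("scene");cv2.imwrite("pics/s4.png",s)
for r in range(240,292,3):print(r,' '.join('%3d'%v for v in s[r,350:396:2,1]))
E
```

```text
9 [369.6 280.2] [408.  253.8]
23 [370.3 276.9] [409.4 253.6]
45 [371.3 271.5] [411.6 253.4]
60 [372.1 267.7] [413.2 253.2]
240 175 176 173 176 175 175 181 142  14   9  16  23  13  17  19  21  18  20  22  18  17  21  23
243 176 174 176 174 174 174 181  94   5  11  12  22  12  18  14  25  28  12   5  14  23  13   6
246 176 175 173 174 174 174 176 170   0  19  10  17  12  25  17  18  24  16  11  54 137 154 175
249 177 173 174 174 174 173 175 154  16  32  27  19  22  11   6  26  13  17   8 161 170 166 167
252 173 173 174 175 172 174 176 152   9  30  34  35  39  15  19  24  20  14 136 167 118 144 171
255 174 175 176 174 173 174 175 177 161  25  41  64  34   9  14  22  22  86 180 173 175 179 173
258 176 175 174 174 177 173 178 174 147  73  79  81  15  19  14  13   1 158 175 173 173 173 174
261 165 184 181 176 176 182 125  73  83  75  76  60  17  22  18  34 178 172 171 173 173 172 173
264  84  18  13  24 137  91  44  44  78  77  78  37  41  31  31 139 174 172 173 171 172 172 172
267  18  38  29  28  31  33  37  81  97  96  71  41  38   6  29 183 172 172 173 171 172 173 173
270  27  27  34  37  36  34  25  42  54  71  40  49  31  48 165 176 175 173 173 173 174 173 171
273   4   7  16  15  24  18  29  28  29  36  19  25  29  26  17  36 133 178 180 175 173 172 173
276 131  66  60   0  47  31   4   5  21  28  26  28  40  16  11   6  11  13  20  57 129 179 178
279  69  78  75  77  77  72  57   6   2  13  19  16  14  18  10   4  14   3  12  20   7  19   3
282 152  71  77  77  80  78  78  82  83  72  36   7   8  15  12  17   6  14  13  16   3   1   8
285 175 180 183 149  61  72  77  76  78  80  81  84  84  67  35   0   0  22  12  20  21   5  14
288 171 171 174 173 173 178 171  59  73  78  76  80  77  79  79  80  78  66  34  58  44  15  12
291 174 174 173 171 174 174 174 174 178 167 151  64  70  79  80  75  80  79  81  84  84  55  17
```

The scene and wrist views both put the fingertips about 20–25 mm behind the reported TCP, not 14 mm ahead, so the fingers closed above the handle. I'll open and go down about 35 mm deeper, watching the force.

```bash
python3 -m crank '[[[0,0,0,0,0,0,1],[0,0,0,0,0,0,1],[0,0,0,0,0,0,1],[0,0,0,0,0,0,1],[0,0,0,0,0,0,1],[0,0,0,0,0,0,1],[0,0,1,0,0,0,1],[0,0,1,0,0,0,1],[0,0,1,0,0,0,1],[0,0,1,0,0,0,1]]]'
python3 - <<'E'
from h import *
b=robot.snapshot("wrist");g=b[...,1]
for r in(235,245,250,255,260,270,280):print(r,' '.join('%3d'%v for v in g[r,180:264:3]))
E
```

```text
time_s: 6.88
position: [428.0, -164.9, 2.0]
tool_rot: [[-0.177, 0.984, -0.001], [0.984, 0.177, 0.0], [0.0, -0.001, -1.0]]
force: [0.2, -0.1, 0.1]
opening: 85.2
gripper_force: 0.0
235 130 131 131 130 130 131 130 130 131 131 132 131 131 131 131 130 133 131 131 132 131 132 131 131 132 131 132 130
245 130 131 130 131 130 130 131 130 131 131 132 130 132 131 131 130 131 130 130 131 130 130 130 131 131 130 132 130
250 130 131 129 130 131 131 131 131 131 131 131 130 132 132 129 131 131 131 132 132 132 130 131 130 132 131 130 131
255 131 131 131 131 130 131 131 131 130 130 130  87  79  79  55  16  64 102 128 133 131 131 131 131 131 131 130 132
260 130 131 130 131 130 131 130 131 130 128  85  79  80  55  13   6   8  49  52  82 129 130 130 131 131 131 131 132
270 129 129 129 131 128  41  19  28  79  78  80  64  14   7   7   8  12  37  52  64 131 129 131 130 132 132 131 132
280 132 131 123  26  24  40  80  80  80  62  17   8  12   7   8   9   8   8  51  52 128 130 132 131 132 131 131 130
```

```bash
python3 -m crank '[[[0,0,0.2,0,0,0,1],[0,0,0.2,0,0,0,1],[0,0,0,0,0,0,1]]]'; python3 -m crank '[[[0,0,0.3,0,0,0,1],[0,0,0.3,0,0,0,1],[0,0,0,0,0,0,1]]]'
```

```text
time_s: 7.3
position: [428.4, -165.0, -0.9]
tool_rot: [[-0.177, 0.984, 0.0], [0.984, 0.177, -0.0], [-0.0, 0.0, -1.0]]
force: [-0.5, -0.3, -0.7]
opening: 85.2
gripper_force: 0.0
time_s: 7.68
position: [428.0, -164.9, -7.2]
tool_rot: [[-0.177, 0.984, -0.0], [0.984, 0.177, 0.0], [0.0, -0.0, -1.0]]
force: [-0.4, 0.3, -1.8]
opening: 85.2
gripper_force: 0.0
```

```bash
python3 -m crank '[[[0,0,0.3,0,0,0,1],[0,0,0.3,0,0,0,1],[0,0,0,0,0,0,1],[0,0,0,0,0,0,0],[0,0,0,0,0,0,0],[0,0,0,0,0,0,0],[0,0,0,0,0,0,0],[0,0,0,0,0,0,0],[0,0,0,0,0,0,0]]]'
```

```text
time_s: 8.8
position: [428.5, -165.0, -12.8]
tool_rot: [[-0.177, 0.984, 0.001], [0.984, 0.177, -0.0], [-0.0, 0.0, -1.0]]
force: [-0.7, 0.2, 5.2]
opening: 20.9
gripper_force: 59.2
```

Grasped: opening 20.9 mm at 59 N, with TCP z = −12.8 when the turner stands on the bench, so I'll work relative to that. Lift, then turn the blade towards the lip.

```bash
python3 - <<'E'
from h import *
cv2.imwrite("pics/r0.png",robot.snapshot("wrist"))
E
python3 -m crank '[[[0,0,-0.4,0,0,0,0],[0,0,-0.8,0,0,0,0],[0,0,-1.4,0,0,0,0],[0,0,-1.4,0,0,0,0],[0,0,-1.4,0,0,0,0],[0,0,-1.4,0,0,0,0],[0,0,-1.4,0,0,0,0],[0,0,-1.4,0,0,0,0],[0,0,-0.4,0,0,0,0],[0,0,0,0,0,0.16,0],[0,0,0,0,0,0.16,0],[0,0,0,0,0,0.16,0],[0,0,0,0,0,0.16,0],[0,0,0,0,0,0.16,0],[0,0,0,0,0,0.16,0],[0,0,0,0,0,0.16,0],[0,0,0,0,0,0.16,0],[0,0,0,0,0,0.16,0],[0,0,0,0,0,0.16,0]]]'
python3 - <<'E'
from h import *
a=cv2.imread("pics/r0.png");b=robot.snapshot("wrist");cv2.imwrite("pics/r1.png",b)
o=robot.get_obs();print(o['q'])
def g(im):return im[...,1].astype(int)
for c in(300,335):
  for n,im in(("r0",a),("r1",b)):print(n,c,g(im)[0:130:4,c])
for r in (60,):
  for n,im in(("r0",a),("r1",b)):print(n,r,g(im)[r,250:390:4])
for n,im in(("r0",a),("r1",b)):print(n,'h',g(im)[200,280:360:3])
E
```

```text
time_s: 11.22
position: [427.9, -164.7, 86.7]
tool_rot: [[0.99, 0.143, -0.001], [0.143, -0.99, 0.0], [-0.001, -0.0, -1.0]]
force: [0.3, 0.4, -0.7]
opening: 21.0
gripper_force: 58.7
[ 0.3  0.4  0.   2.1 -0.   0.6 -1.2]
r0 300 [124 124 124 125 125 124 125 126 124 124 125 124 125 124 123 121 121 121
 120 120 118 117 118 117 116 118 116 124 126 128 127 127 129]
r1 300 [138 138 138 138 139 139 140 141 139 140 141 141 141 140 139 142 142 141
 140 141 141 141 141 142 141 142 141 134 150 152 152 152 151]
r0 335 [133 132 132 131 130 129 129 129 127 127 127 126 126 123 124 123 123 122
 121 122 121 121 120 118 118 117 118  88 127 127 127 126 127]
r1 335 [139 140 139 139 139 138 140 139 139 140 139 140 140 139 141 140 142 143
 140 141 141 141 138 142  90  61  61 133 152 153 151 152 152]
r0 60 [126 126 114 118 116 118 122 123 123 124 123 123 122 122 122 122 122 124
 121 117 125 122 124 121 123 125 124 125 123 120 125 122 113 127 126]
r1 60 [164 164 139 143 140 142 143 147 143 142 144 141 141 142 140 139 141 144
 139 133 143 139 138 139 139 139 142 139 138 137 140 139 125  60  62]
r0 h [126 127 123  50   8   9   9  13  15  13  12  12  14  12  16  13  15  16
   9  12  13  28 126 125 127 126 127]
r1 h [151 151 153 150  43  21  16  24  22  22  23  21  18  21  17  19  16  16
  16   8   7  33 152 152 153 152 153]
```

```bash
python3 -m crank '[[[0,0,0,0,0,0.161,0],[-0.22,-1.34,0,0,0,0,0],[-0.22,-1.34,0,0,0,0,0],[-0.22,-1.34,0,0,0,0,0],[-0.22,-1.34,0,0,0,0,0],[-0.22,-1.34,0,0,0,0,0],[0,0,0,0,0,0,0]]]'
python3 - <<'E'
from h import *
o=robot.get_obs();b=robot.snapshot("wrist");cv2.imwrite("pics/r2.png",b)
m=cv2.inRange(cv2.cvtColor(b,cv2.COLOR_BGR2HSV),(5,90,80),(25,255,255))
k,_,st,ce=cv2.connectedComponentsWithStats(m)
for i in range(1,k):
    if st[i][4]>100:print(st[i],ce[i],wz(*ce[i],12,o['position'],o['tool_rot']))
t=robot.snapshot("top");cv2.imwrite("pics/t2.png",t)
m=cv2.inRange(cv2.cvtColor(t,cv2.COLOR_BGR2HSV),(5,90,80),(25,255,255));m[:146]=0
k,_,st,ce=cv2.connectedComponentsWithStats(m)
for i in range(1,k):
    if st[i][4]>50:print('top',st[i],ce[i],onz("top",*ce[i],12))
E
```

```text
time_s: 12.15
position: [417.9, -96.6, 87.0]
tool_rot: [[1.0, -0.01, -0.0], [-0.01, -1.0, 0.0], [-0.0, -0.0, -1.0]]
force: [0.7, -0.1, -1.3]
opening: 21.2
gripper_force: 58.8
[ 15 181  27  48 915] [ 27.7 204.4] [415.3 250.6  12. ]
top [365 154  26  26 504] [377.3 166.4] [ 637.2 -100.2   12. ]
top [407 154  13  28 315] [413.3 167.7] [ 633.1 -186.8   12. ]
top [215 249  26  27 513] [227.5 262.3] [414.1 254.   12. ]
```

```bash
python3 -m crank '[[[0,0.15,1.3,0,0,0,0],[0,0,1.3,0,0,0,0],[0,0,1.3,0,0,0,0],[0,0,1.3,0,0,0,0],[0,0,1.3,0,0,0,0],[0,0,1.3,0,-0.05,0,0],[0,0,0.4,0,0,0,0],[0,0,0.3,0,0,0,0],[0,0,0,0,0,0,0]]]'
```

```text
time_s: 13.38
position: [417.3, -99.4, 2.0]
tool_rot: [[0.999, -0.012, -0.05], [-0.012, -1.0, 0.001], [-0.05, 0.0, -0.999]]
force: [-0.7, -0.5, -0.9]
opening: 20.7
gripper_force: 58.8
```

```bash
python3 -m crank '[[[0,0,0.1,0,0,0,0],[0,0,0.1,0,0,0,0],[0,0,0,0,0,0,0]]]'; python3 -m crank '[[[0,0,0.1,0,0,0,0],[0,0,0,0,0,0,0]]]'
```

```text
time_s: 13.75
position: [417.6, -99.4, 0.1]
tool_rot: [[0.999, -0.012, -0.05], [-0.012, -1.0, 0.001], [-0.05, 0.0, -0.999]]
force: [-0.4, 0.2, -1.9]
opening: 21.0
gripper_force: 58.8
time_s: 14.0
position: [417.5, -99.3, -1.1]
tool_rot: [[0.999, -0.012, -0.05], [-0.012, -1.0, 0.001], [-0.05, 0.0, -0.999]]
force: [-0.2, -0.0, -1.0]
opening: 21.1
gripper_force: 58.8
```

```bash
for i in 1; do python3 -m crank '[[[0,0,0.1,0,0,0,0],[0,0,0,0,0,0,0]]]'; python3 -m crank '[[[0,0,0.1,0,0,0,0],[0,0,0,0,0,0,0]]]'; python3 -m crank '[[[0,0,0.1,0,0,0,0],[0,0,0,0,0,0,0]]]'; done | grep -E "posi|force"
```

```text
position: [417.5, -99.4, -2.0]
force: [-0.4, -0.8, 0.5]
gripper_force: 58.9
position: [417.3, -99.4, -3.0]
force: [-2.1, -0.3, 2.7]
gripper_force: 59.2
position: [417.1, -99.4, -4.1]
force: [-2.2, -0.5, 2.4]
gripper_force: 59.4
```

```bash
python3 -m crank '[[[0.5,0,-0.025,0,0,0,0],[0.5,0,-0.025,0,0,0,0],[0.5,0,-0.025,0,0,0,0],[0.5,0,-0.025,0,0,0,0],[0.5,0,-0.025,0,0,0,0],[0.5,0,-0.025,0,0,0,0],[0.5,0,-0.025,0,0,0,0],[0.5,0,-0.025,0,0,0,0],[0.5,0,-0.025,0,0,0,0],[0.5,0,-0.025,0,0,0,0]]]'; python3 -m crank '[[[0.5,0,-0.025,0,0,0,0],[0.5,0,-0.025,0,0,0,0],[0.5,0,-0.025,0,0,0,0],[0.5,0,-0.025,0,0,0,0],[0,0,0,0,0,0,0]]]'
python3 - <<'E'
from h import *
for n in("top","scene"):
    t=robot.snapshot(n);cv2.imwrite(f"pics/{n}3.png",t)
    m=cv2.inRange(cv2.cvtColor(t,cv2.COLOR_BGR2HSV),(5,90,80),(25,255,255));m[:146]=0
    k,_,st,ce=cv2.connectedComponentsWithStats(m)
    for i in range(1,k):
        if st[i][4]>50:print(n,st[i],ce[i],onz(n,*ce[i],14))
E
```

```text
time_s: 16.0
position: [467.8, -99.9, -4.0]
tool_rot: [[0.999, -0.012, -0.05], [-0.012, -1.0, 0.001], [-0.05, -0.0, -0.999]]
force: [-2.4, 1.0, 2.3]
opening: 21.1
gripper_force: 59.3
time_s: 16.62
position: [488.7, -100.2, -3.9]
tool_rot: [[0.999, -0.012, -0.048], [-0.012, -1.0, 0.0], [-0.048, 0.0, -0.999]]
force: [-0.4, -0.1, 1.0]
opening: 21.1
gripper_force: 59.2
top [365 150  26  25 489] [376.7 162. ] [647.5 -98.9  14. ]
top [408 154  12  15 164] [413.8 161. ] [ 649.1 -188.3   14. ]
top [215 249  26  27 458] [227.4 262.4] [413.8 253.9  14. ]
scene [199 184  26  20 107] [212.  195.4] [407.2 241.2  14. ]
scene [386 184  21  21 239] [395.7 194.8] [ 645.7 -108.7   14. ]
scene [413 204  25  24 246] [425.1 215.4] [ 629.7 -189.6   14. ]
```

```bash
python3 -m crank '[[[0.4,0,-0.02,0,0,0,0],[0.4,0,-0.02,0,0,0,0],[0.4,0,-0.02,0,0,0,0],[0.3,0,-0.015,0,0,0,0],[0,0,0,0,0,0,0]]]' | grep -E "posi|force"; python3 -m crank '[[[0.2,0,-0.01,0,0,0,0],[0,0,0,0,0,0,0]]]'| grep -E "posi|force"
python3 - <<'E'
from h import *
for n in("top","scene"):
    t=robot.snapshot(n);cv2.imwrite(f"pics/{n}4.png",t)
    m=cv2.inRange(cv2.cvtColor(t,cv2.COLOR_BGR2HSV),(5,90,80),(25,255,255));m[:146]=0
    k,_,st,ce=cv2.connectedComponentsWithStats(m)
    for i in range(1,k):
        if st[i][4]>50 and ce[i][0]>340:print(n,st[i],ce[i],onz(n,*ce[i],14))
a=cv2.imread("pics/scene4.png")[150:270,330:490];cv2.imwrite("pics/c4.png",cv2.resize(a,(800,600),interpolation=cv2.INTER_CUBIC))
E
```

```text
position: [503.2, -100.4, -4.0]
force: [-0.3, 0.3, 1.0]
gripper_force: 59.2
position: [504.6, -100.4, -4.0]
force: [-2.3, -0.1, 2.2]
gripper_force: 59.3
top [364 150  24  25 435] [375.1 161.6] [648.6 -95.1  14. ]
scene [389 184  18  20 199] [397.  194.4] [ 648.4 -110.7   14. ]
scene [413 204  25  24 242] [425.1 215.4] [ 629.7 -189.6   14. ]
```

View pics/c4.png

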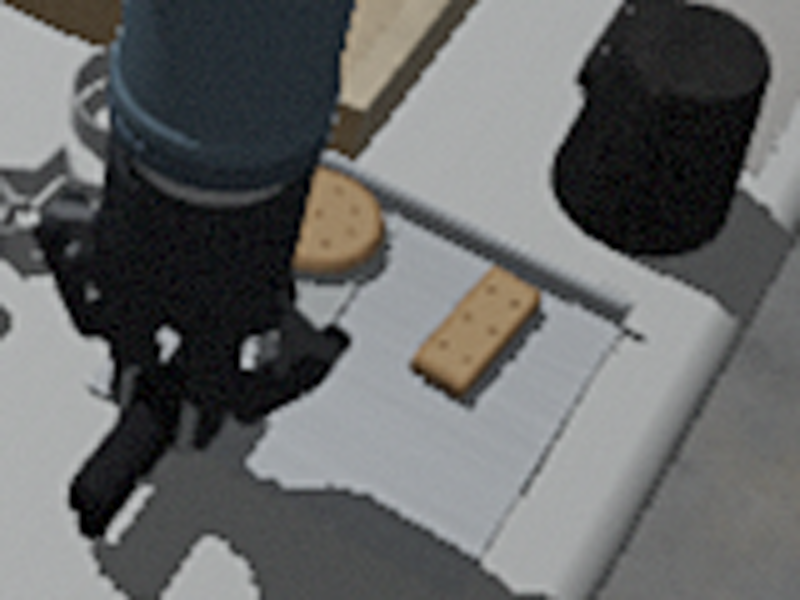

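The biscuit is against the lip, and the blade's right edge at crop (350,290) runs under it. Push a little further, then lift and level.

```bash
python3 -m crank '[[[0.2,0,-0.01,0,0,0,0],[0,0,0,0,0,0,0]]]' | grep -E "posi|force"; python3 -m crank '[[[0.15,0,-0.0075,0,0,0,0],[0,0,0,0,0,0,0]]]'| grep -E "posi|force"
```

```text
position: [506.7, -100.4, -4.0]
force: [-2.3, 0.0, 1.9]
gripper_force: 59.3
position: [508.2, -100.4, -4.0]
force: [-2.7, 0.0, 1.9]
gripper_force: 59.3
```

```bash
python3 -m crank '[[[-0.02,0,-0.2,0,0.01,0,0],[-0.04,0,-0.3,0,0.02,0,0],[-0.04,0,-0.4,0,0.02,0,0],[-0.04,0,-0.5,0,0.02,0,0],[-0.03,0,-0.6,0,0.01,0,0],[0,0,-0.7,0,0,0,0],[0,0,-0.8,0,0,0,0],[0,0,-0.8,0,0,0,0],[0,0,-0.8,0,0,0,0],[0,0,-0.7,0,0,0,0],[0,0,-0.5,0,0,0,0],[0,0,-0.3,0,0,0,0],[0,0,0,0,0,0,0],[0,0,0,0,0,0,0]]]'
python3 - <<'E'
from h import *
for n in("top","scene","wrist"):
    t=robot.snapshot(n);cv2.imwrite(f"pics/{n}5.png",t)
    m=cv2.inRange(cv2.cvtColor(t,cv2.COLOR_BGR2HSV),(5,90,60),(25,255,255))
    if n!="wrist":m[:140]=0
    k,_,st,ce=cv2.connectedComponentsWithStats(m)
    for i in range(1,k):
        if st[i][4]>50:print(n,st[i],ce[i],onz(n,*ce[i],75) if n!="wrist" else wz(*ce[i],75))
E
```

```text
time_s: 19.95
position: [504.9, -100.4, 61.8]
tool_rot: [[0.999, -0.012, 0.03], [-0.012, -1.0, -0.0], [0.03, -0.0, -1.0]]
force: [0.9, 1.0, -1.3]
opening: 21.1
gripper_force: 58.7
top [368 142  28  28 610] [381.7 155.9] [ 646. -101.   75.]
top [409 154  11  11  98] [414.4 158.3] [ 639.7 -174.7   75. ]
top [215 249  26  27 499] [227.5 262.5] [413.2 240.5  75. ]
scene [312 140  36  18 218] [333.4 146.4] [645.5  63.5  75. ]
scene [390 163  22  22 300] [399.9 174.2] [ 653.9 -105.    75. ]
scene [199 184  27  20 131] [212.7 195.3] [380.4 193.8  75. ]
scene [412 204  26  25 281] [424.8 215.6] [ 581.4 -197.6   75. ]
wrist [ 247    0  128   43 4114] [310.8  17.5] [626.1 -97.2  75. ]
wrist [ 416    0   38   91 2875] [434.3  44.2] [ 614.8 -161.1   75. ]
wrist [ 18 258  32  45 875] [ 32.9 279.9] [462.7 147.3  75. ]
```

The biscuit is up on the blade: the top view sees it whole at (646,−101), which is about turner x = 139 and y = 0, and the wrist view agrees. Now swing slowly to about 60° yaw for the plate.

```bash
python3 -m crank '[[[0,0,0,0,0,-0.02,0],[0,0,0,0,0,-0.05,0],[0,0,0,0,0,-0.08,0],[0,0,0,0,0,-0.1,0],[0,0,0,0,0,-0.1,0],[0,0,0,0,0,-0.1,0],[0,0,0,0,0,-0.1,0],[0,0,0,0,0,-0.1,0],[0,0,0,0,0,-0.1,0],[0,0,0,0,0,-0.1,0],[0,0,0,0,0,-0.09,0],[0,0,0,0,0,-0.07,0],[0,0,0,0,0,-0.04,0],[0,0,0,0,0,-0.01,0],[0,0,0,0,0,0,0]]]'
python3 - <<'E'
from h import *
o=robot.get_obs();R=np.array(o['tool_rot']);print(np.degrees(np.arctan2(R[1,0],R[0,0])),R[2])
u=R[:2,0]/np.linalg.norm(R[:2,0]);P=np.array([565,161.5]);T=P+(12-161.7)*u;d=np.r_[T,65]-o['position'];print(T,R.T@d/10)
t=robot.snapshot("top");m=cv2.inRange(cv2.cvtColor(t,cv2.COLOR_BGR2HSV),(5,90,60),(25,255,255));m[:120]=0
k,_,st,ce=cv2.connectedComponentsWithStats(m)
for i in range(1,k):
    if st[i][4]>50:
        X=onz("top",*ce[i],90);print(st[i],X,R.T@(X-o['position']))
E
```

```text
time_s: 21.98
position: [505.1, -100.4, 62.0]
tool_rot: [[0.5, 0.866, 0.03], [0.866, -0.5, -0.0], [0.015, 0.026, -1.0]]
force: [0.0, -0.6, -1.6]
opening: 20.7
gripper_force: 58.7
60.01744819939629 [ 0.  0. -1.]
[490.2  31.8] [10.7 -7.9 -0.4]
[408 154  12  13 145] [ 631.4 -169.1   90. ] [  4.1 144.4 -24.2]
[314 175  29  28 612] [570.5  21.8  90. ] [138.9  -3.7 -26.1]
[215 249  26  27 497] [413.4 237.5  90. ] [ 247.3 -247.5  -30.9]
```

```bash
python3 -m crank '[[[0.25,-0.18,0,0.006,0,0,0],[0.5,-0.35,0,0.01,0,0,0],[0.84,-0.59,0,0.01,0,0,0],[0.84,-0.59,0,0,0,0,0],[0.84,-0.59,0,0,0,0,0],[0.84,-0.59,0,0,0,0,0],[0.84,-0.59,0,0,0,0,0],[0.84,-0.59,0,0,0,0,0],[0.84,-0.59,0,0,0,0,0],[0.84,-0.59,0,0,0,0,0],[0.84,-0.59,0,0,0,0,0],[0.84,-0.59,0,0,0,0,0],[0.84,-0.59,0,0,0,0,0],[0.5,-0.35,0,0,0,0,0],[0.25,-0.18,0,0,0,0,0],[0,0,0,0,0,0,0]]]'
cat > chk.py <<'E'
from h import *
import sys
o=robot.get_obs();R=np.array(o['tool_rot']);print('t',o['time_s'],o['position'],'xz',R[2,0].round(3),'yz',R[2,1].round(3),'F',o['force'])
z=float(sys.argv[1]);u=R[:2,0]/np.linalg.norm(R[:2,0]);v=np.array([-u[1],u[0]])
for n in("top","scene"):
    t=robot.snapshot(n);m=cv2.inRange(cv2.cvtColor(t,cv2.COLOR_BGR2HSV),(5,90,60),(25,255,255));m[:120]=0;m[:,300 if n=="top" else 350:]=0
    if n=="scene":m[:150]=0
    m[245:]=0;k,_,st,ce=cv2.connectedComponentsWithStats(m)
    for i in range(1,k):
        if st[i][4]>50:
            X=onz(n,*ce[i],z);d=X[:2]-[565,161.5];print(n,st[i],X[:2],'along',u@d,'left',v@d)
    cv2.imwrite(f"pics/{n}_{o['time_s']:.2f}.png",t)
# plate: bright neutral blob
t=robot.snapshot("top");hsv=cv2.cvtColor(t,cv2.COLOR_BGR2HSV)
E
python3 chk.py 88
```

```text
time_s: 24.02
position: [493.3, 30.3, 63.4]
tool_rot: [[0.499, 0.866, 0.007], [0.866, -0.499, 0.013], [0.015, 0.0, -1.0]]
force: [0.1, -0.2, -1.2]
opening: 20.8
gripper_force: 58.7
t 24.025 [493.3  30.3  63.4] xz 0.015 yz 0.0 F [ 0.1 -0.2 -1.2]
top [254 180  29  29 614] [559.6 152.4] along -10.592039829125508 left 0.10986963110394106
scene [268 150  18  10 107] [540.7 147.1] along -24.637283377558 left 13.841961568137323
scene [199 184  27  20 125] [373.4 182.3] along -77.6428732895052 left 176.35784003480512
```

```bash
python3 -m crank '[[[0,0,0.2,0,-0.015,0,0],[0,0,0.4,0,-0.025,0,0],[0,0,0.45,0,-0.025,0,0],[0,0,0.45,0,-0.025,0,0],[0,0,0.45,0,-0.025,0,0],[0,0,0.45,0,-0.025,0,0],[0,0,0.45,0,-0.025,0,0],[0,0,0.3,0,-0.025,0,0],[0,0,0.2,0,-0.015,0,0],[0,0,0,0,0,0,0]]]'; python3 chk.py 28
```

```text
time_s: 25.42
position: [492.1, 28.5, 29.8]
tool_rot: [[0.49, 0.867, -0.095], [0.851, -0.499, -0.164], [-0.19, -0.0, -0.982]]
force: [0.0, 0.9, -1.7]
opening: 21.2
gripper_force: 58.7
t 25.425 [492.1  28.5  29.8] xz -0.19 yz -0.0 F [ 0.   0.9 -1.7]
scene [332 150  18   8  56] [681.1  57.8] along -31.972140761325058 left -152.40877584473208
scene [271 162  11   9  53] [552.8 166.3] along -1.944651398428946 left 13.00239793153064
scene [199 184  27  20 134] [402.1 229.9] along -22.02901073730437 left 175.31404773038258
```

```bash
python3 -m crank '[[[0,0,-0.29,0,-0.021,0,0],[0,0,-0.29,0,-0.021,0,0],[0,0,-0.29,0,-0.021,0,0],[0,0,-0.29,0,-0.021,0,0],[0,0,-0.29,0,-0.021,0,0],[0,0,-0.29,0,-0.021,0,0],[0,0,-0.29,0,-0.021,0,0],[0,0,-0.29,0,-0.021,0,0],[0,0,0,0,0,0,0],[0,0,0,0,0,0,0]]]'; python3 chk.py 18
python3 - <<'E'
from h import *
b=cv2.resize(robot.snapshot("top")[140:250,200:370],(740,480));a=robot.snapshot("wrist")[0:110,160:480]
a=cv2.resize(a,(400,138));s=cv2.resize(robot.snapshot("scene")[120:220,230:390],(400,250))
c=np.zeros((600,800,3),np.uint8);c[:340]=cv2.resize(b,(800,340));c[345:483,:400]=a;c[345:595,400:]=s;cv2.imwrite("pics/c6.png",c)
E
```

```text
time_s: 26.82
position: [494.9, 33.2, 52.3]
tool_rot: [[0.468, 0.866, -0.175], [0.811, -0.499, -0.304], [-0.351, 0.0, -0.936]]
force: [-0.5, 0.4, -1.4]
opening: 21.0
gripper_force: 58.8
t 26.825 [494.9  33.2  52.3] xz -0.351 yz 0.0 F [-0.5  0.4 -1.4]
scene [333 150  17   8  61] [690.5  63.1] along -22.597972922837567 left -157.905990591333
scene [278 161  11  12  78] [568.7 157.6] along -1.5135101612987607 left -5.16458548487096
scene [199 184  27  20 132] [405.2 235.9] along -15.350885664873754 left 175.59901791760043
```

View pics/c6.png

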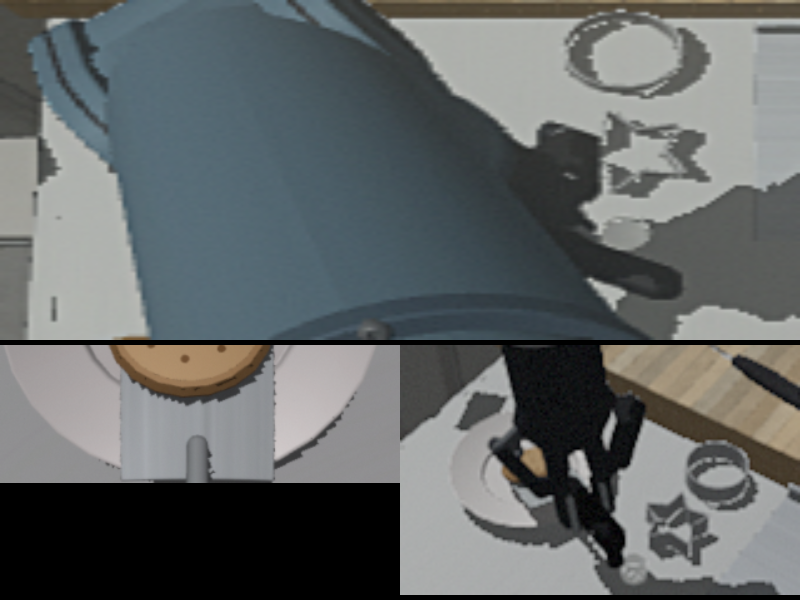

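The wrist inset shows the biscuit still on the blade's front end, with the blade edge over the plate floor. Move forward a little, tilt a little more, then start drawing back while watching the biscuit leave the blade.

```bash
cat > wb.py <<'E'
from h import *
o=robot.get_obs();R=np.array(o['tool_rot']);t=robot.snapshot("wrist");cv2.imwrite(f"pics/wb_{o['time_s']:.2f}.png",t)
m=cv2.inRange(cv2.cvtColor(t,cv2.COLOR_BGR2HSV),(5,90,50),(25,255,255));k,_,st,ce=cv2.connectedComponentsWithStats(m)
u=R[:2,0]/np.linalg.norm(R[:2,0]);P=np.array([565,161.5])
print('t',o['time_s'],o['position'],'F',o['force'],'e',u@(o['position'][:2]-P)+166.5*np.hypot(*R[:2,0])-12.8*R[2,0],'edgez',o['position'][2]-12.8*R[2,2]+166.5*R[2,0])
for i in range(1,k):
    if st[i][4]>200 and 150<ce[i][0]<480:
        x,y,w,h,A=st[i];b=wz(x+w/2,y+h-1,11,o['position'],R)[:2]-P;print(st[i],'rear edge along',u@b,'left',np.array([-u[1],u[0]])@b)
E
python3 wb.py
python3 -m crank '[[[0.25,0,-0.1,0,0,0,0],[0.25,0,-0.1,0,0,0,0],[0.25,0,-0.1,0,0,0,0],[0.05,0,-0.33,0,-0.02,0,0],[0.05,0,-0.33,0,-0.02,0,0],[0.05,0,-0.33,0,-0.02,0,0],[0,0,0,0,0,0,0],[0,0,0,0,0,0,0]]]'; python3 wb.py
```

```text
t 27.125 [495.   33.3  52.4] F [ 0.5 -0.3 -2.2] e 14.369309955390001 edgez 5.963870004474252
[ 248    0  128   42 3923] rear edge along -40.91974178919354 left 1.3928396152719664
time_s: 28.18
position: [501.5, 44.7, 61.2]
tool_rot: [[0.456, 0.866, -0.203], [0.792, -0.499, -0.352], [-0.406, 0.0, -0.914]]
force: [-0.1, -0.3, -2.2]
opening: 20.9
gripper_force: 58.8
t 28.175 [501.5  44.7  61.2] F [-0.1 -0.3 -2.2] e 24.412828794512766 edgez 5.1675926753896135
[ 259    0  104   21 1545] rear edge along -19.00000978998135 left 1.933872516409335
```

The biscuit slid forward until its front met the floor. Withdraw.

```bash
python3 -m crank '[[[-0.3,0,0.12,0,0,0,0],[-0.46,0,0.19,0,0,0,0],[-0.46,0,0.19,0,0,0,0],[-0.46,0,0.19,0,0,0,0],[0,0,0,0,0,0,0]]]'|grep -E "posi|^force"; python3 wb.py; python3 -m crank '[[[-0.46,0,0.19,0,0,0,0],[-0.46,0,0.19,0,0,0,0],[-0.46,0,0.19,0,0,0,0],[-0.46,0,0.19,0,0,0,0],[-0.46,0,0.19,0,0,0,0],[0,0,0,0,0,0,0]]]'|grep -E "posi|^force"; python3 wb.py
```

```text
position: [492.3, 28.5, 61.8]
force: [-0.7, 1.2, -1.1]
t 28.85 [492.3  28.5  61.8] F [-0.7  1.2 -1.1] e 5.724530414419051 edgez 5.784600500017035
position: [479.9, 7.0, 62.5]
force: [0.2, -0.6, -0.6]
t 29.65 [479.9   7.   62.5] F [ 0.2 -0.6 -0.6] e -19.03997822493132 edgez 6.447199096357693
```

```bash
python3 -m crank '[[[-0.46,0,0.19,0,0,0,0],[-0.46,0,0.19,0,0,0,0],[-0.46,0,0.19,0,0,0,0],[-0.46,0,0.19,0,0,0,0],[-0.5,0,-0.5,0,0,0,0],[-0.5,0,-1.1,0,0.03,0,0],[-0.5,0,-1.2,0,0.05,0,0],[-0.5,0,-1.2,0,0.05,0,0],[-0.5,0,-1.2,0,0.05,0,0],[-0.5,0,-1.2,0,0.05,0,0],[-0.5,0,-1,0,0.05,0,0],[-0.5,0,-1,0,0.05,0,0],[-0.5,0,0,0,0.05,0,0],[-0.5,0,0,0,0.03,0,0]]]'|grep -E "posi|rot|^force"; python3 wb.py; python3 chk.py 14
```

```text
position: [458.2, -31.0, 156.5]
tool_rot: [[0.5, 0.866, -0.002], [0.866, -0.5, -0.007], [-0.007, 0.002, -1.0]]
force: [-0.2, 0.4, -1.5]
t 31.45 [458.2 -31.  156.5] F [-0.2  0.4 -1.5] e -53.54389807464151 edgez 168.2156172795511
[134   0  41  14 418] rear edge along -27.646166143320823 left 175.63790692182263
t 31.5 [457.4 -32.4 156.3] xz -0.007 yz 0.001 F [-1.3 -1.8 -1.9]
top [251 183  26  26 507] [570.1 171.8] along 11.487879316869678 left 0.7150668862730487
scene [268 157  23  19 216] [563.  168.6] along 5.139135553895774 left 5.267527947703115
scene [199 184  27  20 132] [407.9 239.2] along -11.639199883733928 left 174.88548340379572
```

The top view shows the biscuit as a full 26×26 px disc at (570,172), so it lies flat about 10 mm from the plate's centre, well inside 25. Now lay the turner back where it was.

```bash
python3 -m crank '[[[-2.15,0.68,0,0,0,0,0],[-2.15,0.68,0,0,0,0,0],[-2.15,0.68,0,0,0,0,0],[-2.15,0.68,0,0,0,0,0],[-2.15,0.68,0,0,0,0,0],[-2.15,0.68,0,0.001,0.007,0,0],[0,0,0,0,0,-0.14,0],[0,0,0,0,0,-0.14,0],[0,0,0,0,0,-0.14,0],[0,0,0,0,0,-0.14,0],[0,0,0,0,0,-0.14,0],[0,0,2,0,0,0,0],[0,0,2,0,0,0,0],[0,0,2,0,0,0,0],[0,0,2,0,0,0,0],[0,0,2,0,0,0,0],[0,0,2,0,0,0,0],[0,0,2,0,0,0,0],[0,0,1,0,0,0,0],[0,0,0,0,0,0,0]]]'; python3 -m crank '[[[0,0,0.5,0,0,0,0],[0,0,0.3,0,0,0,0],[0,0,0,0,0,0,0]]]'|grep -E "posi|^force"
```

```text
time_s: 34.15
position: [429.2, -161.8, 6.2]
tool_rot: [[-0.177, 0.984, -0.002], [0.984, 0.177, -0.0], [-0.0, -0.002, -1.0]]
force: [-0.0, 0.0, -1.5]
opening: 21.2
gripper_force: 58.8
position: [429.2, -162.3, -1.5]
force: [0.4, 0.1, -1.3]
```

```bash
for z in 1; do python3 -m crank '[[[0,0,0.3,0,0,0,0],[0,0,0.3,0,0,0,0],[0,0,0,0,0,0,0]]]'; python3 -m crank '[[[0,0,0.2,0,0,0,0],[0,0,0,0,0,0,0]]]'; python3 -m crank '[[[0,0,0.1,0,0,0,0],[0,0,0,0,0,0,0]]]';python3 -m crank '[[[0,0,0.1,0,0,0,0],[0,0,0,0,0,0,0]]]'; done |grep -E "posi|^force"
```

```text
position: [429.0, -162.2, -7.8]
force: [-0.4, 0.2, -1.2]
position: [429.1, -162.3, -9.7]
force: [0.4, -0.5, -1.6]
position: [429.2, -162.3, -10.6]
force: [0.6, 0.2, -1.5]
position: [429.2, -162.3, -11.6]
force: [0.2, 0.3, -0.5]
```

```bash
python3 -m crank '[[[0,0,0.1,0,0,0,0],[0,0,0,0,0,0,0]]]'|grep -E "posi|^force"; python3 -m crank '[[[0,0,0,0,0,0,0.45],[0,0,0,0,0,0,0.45],[0,0,0,0,0,0,0.7],[0,0,0,0,0,0,1],[0,0,0,0,0,0,1],[0,0,0,0,0,0,1],[0,0,0,0,0,0,1],[0,0,-1,0,0,0,1],[0,0,-2,0,0,0,1],[0,0,-2,0,0,0,1],[0,0,-2,0,0,0,1],[0,0,-2,0,0,0,1],[0,0,-2,0,0,0,1],[0,0,-2,0,0,0,1],[0,0,-2,0,0,0,1],[0,0,-2,0,0,0,1],[-1,1,0,0,0,0,1],[-2,3,0,0,0,0,1],[-2,3,0,0,0,0,1],[0,0,0,0,0,0,1]]]'
python3 - <<'E'
from h import *
t=robot.snapshot("top");s=robot.snapshot("scene");cv2.imwrite("pics/tF.png",t);cv2.imwrite("pics/sF.png",s)
t0=cv2.imread("pics/top0.png")
for n,im in(("before",t0),("after",t)):
    g=cv2.medianBlur(im[155:245,225:312,1],3)
    c=cv2.HoughCircles(cv2.resize(g,None,fx=4,fy=4,interpolation=cv2.INTER_CUBIC),cv2.HOUGH_GRADIENT,1,400,param1=80,param2=20,minRadius=110,maxRadius=150)
    print(n,None if c is None else c[0,0]/4+[225,155,0])
c=np.zeros((600,800,3),np.uint8);c[:300]=cv2.resize(t[145:310,205:465],(800,300)) ;c[300:]=cv2.resize(s[130:320,170:490],(800,300));cv2.imwrite("pics/cF.png",c)
E
```

```text
position: [429.3, -162.3, -12.5]
force: [-0.0, -0.2, 0.8]
time_s: 38.4
position: [509.3, -200.2, 156.7]
tool_rot: [[-0.176, 0.984, -0.0], [0.984, 0.176, -0.001], [-0.001, -0.0, -1.0]]
force: [0.5, 0.7, -1.0]
opening: 85.3
gripper_force: 0.0
before [270.6 199.1  35.2]
after [268.6 196.9  32.6]
```

View pics/cF.png

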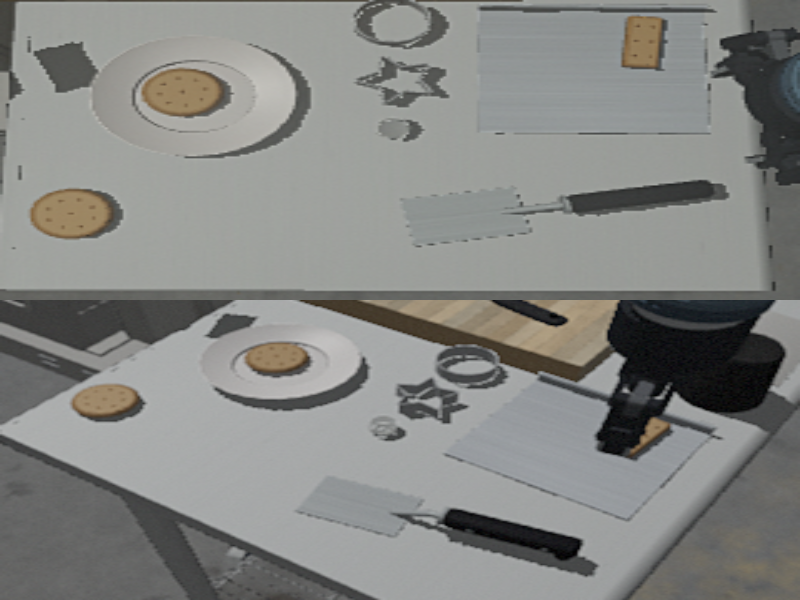

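The picture shows the biscuit flat and right way up at crop (182,92), in the plate floor centred at (195,96), which is about 11 mm off. The turner lies on the bench with its blade at (465,215), and the gripper is clear. Handing in.

```bash
python3 -c "
from plant import robot
print(robot.job_done())"
```

```text
the job is handed in; nothing more can be done
None
```

I handed the job in at about 38 s: the round biscuit lies flat and right way up on the plate, about 11 mm from its centre by the cameras, the turner is flat on the bench and released, and the gripper is clear; no verdict came back.

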